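# Drive the seized hinge pin out of the waffle baker

## Robot

A 7-joint arm with a two-finger parallel gripper is mounted at the origin on the work surface. World frame = base frame: x ahead of the robot, y to its left, z up, the work surface at z = 0. Lengths are in m, angles in rad, forces in N, time in s.
With the tool pointing down it reaches from about 0.375 to 0.925 m from the base axis. Payload 3.1 kg.
Tool frame: the origin (TCP) lies at the centre of the arm's flange, where the gripper is bolted on; the fingertips stand 173 mm ahead of it and the grasp point (between the pads) lies 155 mm ahead of it; x points along the fingers, z is the direction in which the jaws open and shut, and the axes are right-handed (so a half turn about x gives the same grasp; the last joint's range is limited). The gripper opens to 85 mm and grips with 20 to 120 N. Pads are 22 mm wide; open, the fingers measure 114 mm over their backs; the gripper's body (76 mm by 85 mm) begins 54 mm behind the grasp point. The pads swing forward as they close: fully open they stand 13 mm farther back than shut.
Start: joints at [-1.284, 0.383, 0.044, 1.598, -0.018, 1.161, -0.05], TCP at [0.244, 0.602, 0.405] pointing down, gripper open.
Joint ranges: [-2.61, 2.61], [-0.41, 2.15], [-1.48, 1.57], [0, 2.5], [-1.57, 4.71], [0.05, 1.97], [-2.85, 2.85]. Speed limits (rad/s): [2.79, 2.79, 3.14, 3.14, 3.14, 3.14, 3.14].

## Interface

Orientations are given as a unit quaternion [w, x, y, z].
In Python, from rig import readout, snapshot, camera_info, ticket gives the robot as it stands.
- The arm moves only by the tool apply_moves, never from a script. Its arguments are lists of equal length, an entry for each row: "angular": the turn, a rotation vector about the tool's x, y, z in degrees, a list of three; "offset": the shift along the tool's x, y, z in cm, a list of three; "gripper": the finger opening in cm, from 0 to 8.54. In form: {"angular": [[rx, ry, rz], ...], "offset": [[dx, dy, dz], ...], "gripper": [gripper, ...]}. A call has exactly 5 rows; each row is the pose to reach, as a shift and turn from the pose commanded when the call began, along the tool's axes at that moment; what a row does not reach only later rows make up. A row lasts 1/12 s, in which the tool goes at most 41.7 mm and 7.16 degrees, less where a joint would pass 70% of its speed; a pose out of reach is approached as far as the arm can. A call with a gripper value outside its range is refused whole. The fingers move at their own pace and stop on an object; "grip_force" is the grip in N (left out, the last holds). Time passes only in rows, so rows that repeat a pose let the fingers close, or fill a call up. It gives the time, the measured TCP pose, the force and the opening at its end, in the units of the state.
- readout.observe(): the state, without advancing time (a new reading comes with each control period).
- snapshot(name): name is "side" or "top" or "wrist"; returns (picture, depth): 384x512x3 uint8, blue, green, red; 384x512 float32, m along the optical axis (not along the pixel's ray), 0 where there is no reading.
- camera_info(name): a dict with "vfov" (degrees; the focal length in pixels is half the picture's height over the tangent of half this angle, whatever the lens; pixels are square), "cx", "cy" (the principal point, pixels), "k1" (the pictures are not rectified: a ray, as slopes to the right and down, at radius r is drawn at 1 + k1 r^2 times it, then the intrinsics apply), "T" (4x4, takes a point from camera to world coordinates). Camera axes: x right, y up, looking along -z (the intrinsics and any distortion apply to the point x, -y, -z); pixel columns grow to the right and rows downward; lengths in m; the calibration is good to about 2 mm. A picture is of the moment at which its call begins: read the wrist's pose just before it. camera_info takes no time and is no camera call; for the wrist camera it gives the pose at the moment of the call.
- ticket.sign_off(): hands the job in, once; it reports no verdict.
The state is a dict: "clock": time; "joint_positions": joint angles; "qvel": joint speeds; "joint_efforts": joint torques, N m; "tcp_pos": TCP position; "orientation": TCP orientation; "ft_force": force on the tool from outside, world axes, zero at the start; "wrist_torque": the same for the moment, N m; "grip_width": opening from 0.0 (shut) to 1.0 (fully open).
Only numpy, scipy, OpenCV 4.12 (cv2) and the standard library are available. Lean on these libraries where they do the work, as an engineer would, in place of code of your own. Each camera call takes 0.05 s, during which the arm holds its last target.

## Task

The hinge pin of the waffle baker has seized: take the drift punch from its stand, put its tip into the open end of the hinge bore and push the pin out towards its headed side until you feel it come firmly up against its end stop, pressing gently enough (20 N at most is plenty) not to hurt pin or hinge. Then lay the punch back in both notches of its stand and let go; leave everything else on the counter where it is.

Things in the scene. Friction and masses are not known exactly. Their poses are not given: they have to be found in the camera images.
- baker: Black and steel waffle baker, fixed; disc 210 across, 92 tall, handle towards the robot, hinge on the far side (sizes in mm). Origin on the counter under mid-hinge; y runs along the pin, from the bore's open end (-y) to the pin's head (+y), z up. Hinge: blocks 32 square, y -45 to +45, axis 70 above the counter, top at 86; disc's centre at x -135. The -y side is clear for approach.
- bore_mouth (a point): Centre of the open end of the hinge bore, on the outer face of the -y hinge block, 70 mm above the counter. The bore is a round hole 10.2 mm in diameter with a 1.5 mm chamfer at its mouth, running straight through along baker +y. The clear approach is from the baker's -y side.
- pin: Brass hinge pin, 9.2 mm thick, 84 long, head 16 across at its +y end. Origin at the centre of the end to push, 6 to 16 deep inside the bore at the start. It slides only along the bore (its y = baker y), takes about 6 N to move (more if fast) and stays where left. Pushed to +y it meets a hard stop after some 15 to 35 of travel: just where is not marked, it is felt as a clear rise of force.
- punch: Drift punch: blue square shaft 14 x 14 x 120 mm, with a steel tip rod 8 in diameter, 50 long; about 190 g. Origin on its axis at its centre of mass, the best place to grip; x points to the tip. Shaft from x -66 to +54, tip ends at +104. At the start it lies level in its stand, axis 34 above the counter, tip pointing roughly the way the pin must go.
- punch_tip (a point): Centre of the tip's end face, 104 mm from the punch's origin along its x axis.
- stand: Low punch stand, fixed: base 130 x 60 x 6 mm and two wooden cheeks, 6 thick, at x -41 and +41, each with an open-topped notch 20 wide, its floor 27 and its sides 41 above the counter. Origin on the counter under its centre; the punch lies along x (tip end on the +x side), axis 34 above the counter, free to grip between the cheeks (76 apart).
- screwdriver: bystander: yellow-handled screwdriver lying at the far right; origin under its middle
- mug: bystander: white mug, 80 mm across, 90 tall; origin under its centre
- syrup: bystander: amber syrup bottle, 60 mm across, 170 tall; origin under its centre
- bowl: bystander: blue bowl, 130 mm across, 50 tall; origin under its centre
- jam: bystander: jam jar, 60 mm across, 80 tall; origin under its centre
- spatula: bystander: spatula lying along the far edge; origin under its middle
- cutter: bystander: orange disc (biscuit cutter), 60 mm across, 30 tall; origin under its centre
Mind the look-alikes: they are no part of the job. There is more than one size of the punch; the job needs the smaller. What is shaped like the stand but blue is not meant.

How it is judged:
On the way, in this order (a step that is already met when the one before it is completed fails the run):
1. the punch's tip bears on the pin inside the bore, the pin not yet driven far (contact force between punch and pin above 1 N and y of pin in the frame of baker below -0.022 m), for 0.02 s.
2. the punch has pushed the pin up against its end stop (contact force between punch and pin above 1 N and y of pin in the frame of baker above -0.0105 m), for 0.02 s.
At the end, for the whole second after the job is handed in: The pin is at its end stop (within 2 mm) and the punch lies at rest, let go, in both notches of its stand: within 20 mm lengthways, 6 mm sideways and 4 mm in height of its place, and in line with the stand within 0.12 rad (y of pin in the frame of baker above -0.011 m and x of punch in the frame of stand between -0.02 and 0.02 m and y of punch in the frame of stand between -0.006 and 0.006 m and z of punch in the frame of stand between 0.03 and 0.038 m and angle between the x axis of punch and the x axis of stand, either way round below 0.12 rad and linear speed of punch below 0.02 m/s); the robot touches nothing.
It fails at once if the punch pressed on the pin with more than 24 N (contact force between punch and pin above 24 N).
It fails at once if the punch pressed on the baker or its hinge with more than 30 N, pin and bore walls together (contact force between punch and baker above 30 N).
It fails at once if the robot itself pushed the pin (contact force between the arm and pin above 1 N).
It fails at once if the fingers pushed the pin (contact force between the fingers and pin above 1 N).
It fails at once if a bystander was moved by more than 25 mm (distance of any of screwdriver, mug, syrup, bowl, jam, spatula, cutter from where it was at the start of the episode above 0.025 m).
It also fails if it takes over 72 s, if anything falls off the work surface, if the arm or the gripper's body presses on something with over 40 N, if the wrist force passes 120 N, or if a joint passes its speed limit or range.

## Working session

There is one attempt and no reset: what is moved stays moved. The work goes in short steps, Python scripts to look and compute and a tool call to move; the robot and the scene stay as the last step left them, time stands still between calls to the robot, and variables do not carry over. Pictures are saved under pics/ and viewed, and the job is handed in when it is done.

Besides the shell and the picture viewer there is one more tool, called after "Request:" by a JSON object that holds its "fn" and its "kwargs", one argument or row to a line. apply_moves: Moves the arm, as the interface text tells. Its arguments: {"type":"object","properties":{"angular":{"type":"array"},"offset":{"type":"array"},"gripper":{"type":"array"},"grip_force":{"type":"number"}},"required":["angular","offset","gripper"]}

```bash
ls; mkdir -p pics; cat > h.py <<'E'
import numpy as np,cv2
from rig import readout,snapshot,camera_info,ticket
E
python3 - <<'E'
from h import *
print(readout.observe())
for n in ("side","top","wrist"):
    c=camera_info(n); print(n,c)
    im,d=snapshot(n); cv2.imwrite(f"pics/{n}0.png",im); np.savez(f"{n}0.npz",im=im,d=d,T=c["T"])
E
```

```text
pics
{'clock': 0.0, 'joint_positions': array([-1.283802  ,  0.38388423,  0.04381633,  1.59962591, -0.01786001,
        1.16116176, -0.04990046]), 'qvel': array([ 2.87015398e-03, -3.22044722e-04, -6.34683898e-04,  1.52347778e-03,
        1.16280329e-05, -6.88253630e-04, -1.94409407e-03]), 'joint_efforts': array([-4.62025182e-04, -4.33449161e+01,  1.02475036e+00, -2.49514854e+01,
        1.07849014e-02,  1.13683648e-02, -2.96917264e-06]), 'tcp_pos': array([0.24378292, 0.60201863, 0.40323038]), 'orientation': array([ 0.58560685, -0.39578196,  0.58710938,  0.3946186 ]), 'ft_force': array([ 0.200355  , -0.63614934,  0.38885482]), 'wrist_torque': array([ 0.03795161,  0.02799025, -0.1033076 ]), 'grip_width': 1.0023531212223866}
side {'vfov': 47.50734299915179, 'cx': 261.52324430278037, 'cy': 190.59907672159736, 'k1': -0.019941185800193478, 'T': array([[ 0.98178076,  0.10325586, -0.15951419,  0.34176447],
       [-0.1887113 ,  0.62808678, -0.75491393, -1.16759537],
       [ 0.02223947,  0.7712621 ,  0.63612906,  0.97704426],
       [ 0.        ,  0.        ,  0.        ,  1.        ]])}
top {'vfov': 42.38640810600736, 'cx': 255.95810159094964, 'cy': 185.27095086969697, 'k1': -0.18201810873031302, 'T': array([[ 0.02307698,  0.97914095, -0.2018674 ,  0.18163314],
       [-0.99972961,  0.02202481, -0.00745711, -0.11315974],
       [-0.00285547,  0.20198491,  0.97938447,  1.93388539],
       [ 0.        ,  0.        ,  0.        ,  1.        ]])}
wrist {'vfov': 62.44980519448765, 'cx': 255.52533310712235, 'cy': 196.19725013816037, 'k1': -0.05987671703891591, 'T': array([[ 0.37481208, -0.8846047 , -0.27747148,  0.17228436],
       [ 0.92709926,  0.35708353,  0.11392245,  0.63037884],
       [-0.00169584, -0.29994311,  0.95395558,  0.37264794],
       [ 0.        ,  0.        ,  0.        ,  1.        ]])}
```

View pics/side0.png

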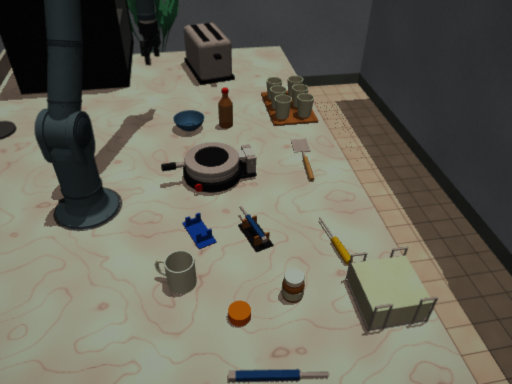

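View pics/top0.png

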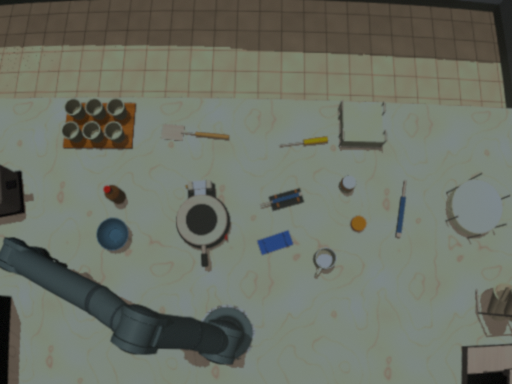

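View pics/wrist0.png

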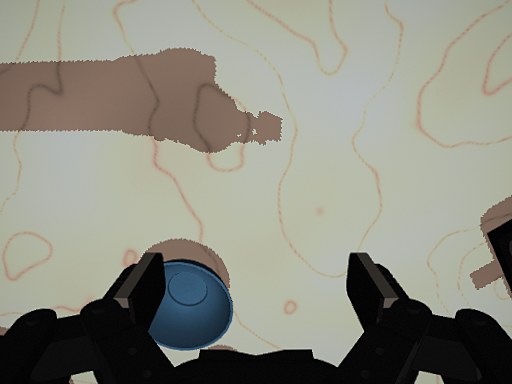

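In the side view the choices are:
- **Punch:** the small blue punch in the wooden stand (255,228), or the big punch lying loose (278,375).
- **Stand:** the dark/wooden stand (256,235), or the blue look-alike stand (199,231).

In the top view these are at (285,200), (401,210) and (275,242). I choose the one at (285,200) and check it in a close crop.

```bash
cat >> h.py <<'E'
def intr(c): 
    f=192/np.tan(np.radians(c["vfov"])/2); return f
def unproj(c,uv,depth=None,z=None):
    uv=np.atleast_2d(np.asarray(uv,float)); f=intr(c)
    K=np.array([[f,0,c["cx"]],[0,f,c["cy"]],[0,0,1]])
    n=cv2.undistortPoints(uv[:,None,:],K,np.array([c["k1"],0,0,0,0.]))[:,0]
    T=c["T"]; dirs=np.c_[n[:,0],-n[:,1],-np.ones(len(n))]@T[:3,:3].T; o=T[:3,3]
    if depth is not None: return o+dirs*np.asarray(depth)[:,None]
    return o+dirs*((z-o[2])/dirs[:,2])[:,None]
def proj(c,P):
    P=np.atleast_2d(P); T=c["T"]; q=(P-T[:3,3])@T[:3,:3]; f=intr(c)
    x=q[:,0]/-q[:,2]; y=-q[:,1]/-q[:,2]; s=1+c["k1"]*(x*x+y*y)
    return np.c_[c["cx"]+f*x*s,c["cy"]+f*y*s]
def load(n,tag="0"):
    z=np.load(f"{n}{tag}.npz"); c=camera_info(n); c["T"]=z["T"]; return z["im"],z["d"],c
def crop(im,u0,v0,u1,v1,s,name):
    cv2.imwrite(f"pics/{name}.png",cv2.resize(im[v0:v1,u0:u1],None,fx=s,fy=s,interpolation=cv2.INTER_CUBIC))
E
python3 - <<'E'
from h import *
im,d,c=load("top")
crop(im,170,165,330,265,5,"topc")
im2,d2,c2=load("side")
crop(im2,150,130,300,260,5 ,"sidec")
for (u,v) in [(285,200),(265,206),(299,195),(203,188),(195,186),(213,185),(203,219)]:
    print(u,v,unproj(c,[(u,v)],[d[v,u]]).round(3),unproj(c,[(u,v)],z=.034).round(3))
E
```

```text
285 200 [[ 0.521 -0.214  0.013]] [[ 0.517 -0.213  0.034]]
265 206 [[ 0.496 -0.136  0.007]] [[ 0.492 -0.136  0.034]]
299 195 [[ 0.535 -0.266  0.049]] [[ 0.538 -0.268  0.034]]
203 188 [[0.547 0.103 0.085]] [[0.558 0.109 0.034]]
195 186 [[0.554 0.134 0.086]] [[0.565 0.141 0.034]]
213 185 [[0.572 0.071 0.026]] [[0.571 0.07  0.034]]
203 219 [[0.427 0.097 0.093]] [[0.435 0.103 0.034]]
```

View pics/topc.png

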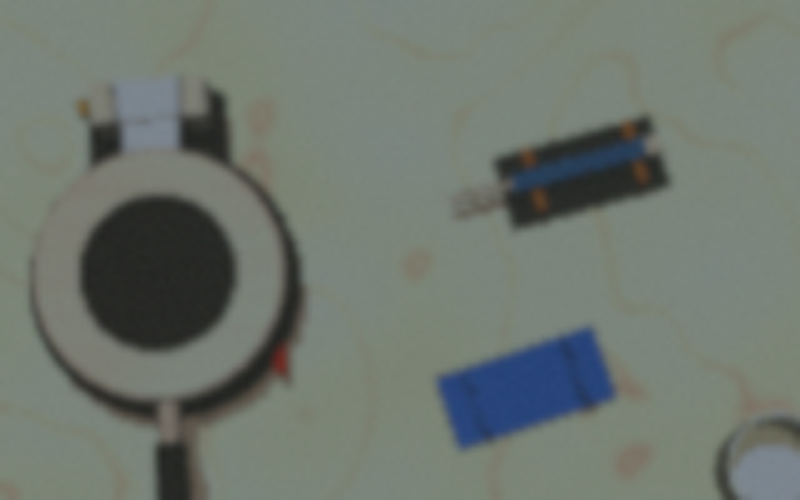

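View pics/sidec.png

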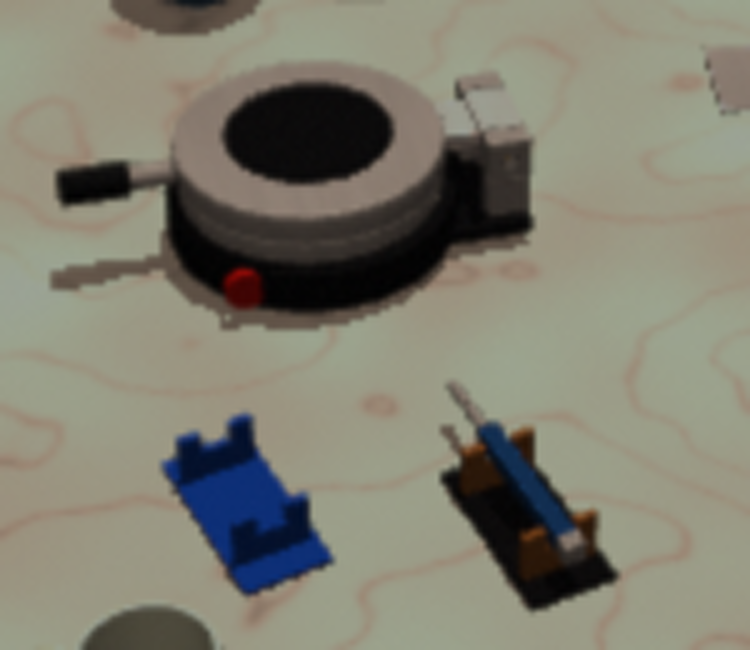

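The crop confirms it. The small blue punch lies in the wooden-cheeked stand, tip to image-left in the top crop (world +y). The blue empty look-alike is next to it. The brass pin head shows at the hinge's left (+y) end, crop (83,108).

```bash
cat >> h.py <<'E'
from scipy.spatial.transform import Rotation as R
def rq(q): return R.from_quat([q[1],q[2],q[3],q[0]])
def tgt_R(yaw):   # tool x down, tool z horizontal, tool y along +-heading
    # punch heading h -> tool y = sgn*h
    h=np.array([np.cos(yaw),np.sin(yaw),0]); x=np.array([0,0,-1.]); y=h; z=np.cross(x,y)
    return R.from_matrix(np.c_[x,y,z])
def delta(p,Rt):
    s=readout.observe(); R0=rq(s["orientation"])
    off=R0.inv().apply(np.asarray(p)-s["tcp_pos"])*100; rv=(R0.inv()*Rt).as_rotvec(degrees=True)
    return off.round(3),rv.round(3)
E
python3 - <<'E'
from h import *
s=readout.observe(); M=rq(s["orientation"]).as_matrix(); print(M.round(3))
c=camera_info("wrist"); print("cam in tool",(M.T@(c["T"][:3,3]-s["tcp_pos"])).round(3)); print((M.T@c["T"][:3,:3]).round(3))
for n,z in(("top",.041),("side",.041)):
    im,d,c=load(n); hsv=cv2.cvtColor(im,cv2.COLOR_BGR2HSV)
    m=cv2.inRange(hsv,(95,80,30),(130,255,255)); 
    nn,l,st,ce=cv2.connectedComponentsWithStats(m)
    for i in range(1,nn):
        if st[i,4]>40:
            v,u=np.nonzero(l==i); P=unproj(c,np.c_[u,v].astype(float),z=z)[:,:2]; mu=P.mean(0); w,V=np.linalg.eigh(np.cov((P-mu).T))
            print(n,ce[i].round(1),st[i,4],mu.round(4),"yaw",np.degrees(np.arctan2(*V[::-1,1])).round(1),np.sqrt(w).round(4))
E
```

```text
[[-0.001 -0.927  0.375]
 [-0.002  0.375  0.927]
 [-1.    -0.    -0.002]]
cam in tool [ 0.031  0.077 -0.001]
[[-0.001  0.3   -0.954]
 [ 0.001  0.954  0.3  ]
 [ 1.    -0.    -0.001]]
top [285.2 197.5] 106 [ 0.5257 -0.2133] yaw 107.0 [0.0046 0.0287]
top [400.6 214.4] 143 [ 0.4681 -0.6682] yaw 170.8 [0.0048 0.0402]
top [112.1 233.8] 729 [0.3664 0.4572] yaw 74.4 [0.0302 0.0304]
top [274.6 242.1] 486 [ 0.3517 -0.1753] yaw 109.6 [0.0163 0.0362]
side [188.5 118.7] 384 [0.3638 0.4583] yaw 84.8 [0.0305 0.0346]
side [198.7 231.4] 603 [ 0.3525 -0.2153] yaw 108.0 [0.0169 0.0388]
side [254.9 225.8] 124 [ 0.524 -0.22 ] yaw 107.1 [0.0046 0.0301]
side [267.2 375. ] 658 [ 0.4669 -0.6951] yaw 171.0 [0.007  0.0406]
```

```bash
python3 - <<'E'
from h import *
print(delta([.55,.06,.42],tgt_R(np.radians(107))))
E
```

```text
(array([ -1.554, -48.724, -38.763]), array([50.958, -0.109,  0.063]))
```

Request:
{"fn": "apply_moves", "kwargs": {
  "angular": [
    [7,0,0],
    [14,0,0],
    [21,0,0],
    [28,0,0],
    [35,0,0]
  ],
  "offset": [
    [-0.5,-3.2,-2.5],
    [-1,-6.4,-5],
    [-1.5,-9.6,-7.6],
    [-1.5,-12.8,-10.1],
    [-1.5,-16,-12.6]
  ],
  "gripper": [8.5,8.5,8.5,8.5,8.5]
}}

```text
clock: 0.57
tcp_pos: [0.3457, 0.4238, 0.4198]
orientation: [0.679, -0.198, 0.679, 0.199]
ft_force: [0.5, 0.3, -0.2]
grip_width: 0.996
```

```bash
python3 - <<'E'
from h import *
s=readout.observe();print(s["tcp_pos"],s["joint_positions"].round(2))
print(delta([.55,.06,.42],tgt_R(np.radians(107))))
E
```

```text
[0.34566892 0.42378635 0.4198137 ] [-1.15  0.17  0.21  1.84 -0.04  1.13 -0.36]
(array([-3.1000e-02, -4.1655e+01, -2.4030e+00]), array([15.624,  0.016, -0.018]))
```

Request:
{"fn": "apply_moves", "kwargs": {
  "angular": [
    [7,0,0],
    [14,0,0],
    [15.6,0,0],
    [15.6,0,0],
    [15.6,0,0]
  ],
  "offset": [
    [0,-4.1,-0.2],
    [0,-8.2,-0.5],
    [0,-12.3,-0.7],
    [0,-16.4,-1],
    [0,-20.5,-1.2]
  ],
  "gripper": [8.5,8.5,8.5,8.5,8.5]
}}

```text
clock: 0.98
tcp_pos: [0.4467, 0.245, 0.4195]
orientation: [0.699, -0.107, 0.699, 0.107]
ft_force: [1.0, 0.4, -0.2]
grip_width: 0.993
```

```bash
python3 - <<'E'
from h import *
s=readout.observe();print(s["tcp_pos"],s["joint_positions"].round(2))
print(delta([.55,.06,.42],tgt_R(np.radians(107))))
E
```

```text
[0.44671889 0.24497857 0.41951746] [-0.95  0.1   0.39  1.93 -0.04  1.12 -0.24]
(array([ -0.056, -20.737,   4.336]), array([ 0.365, -0.023, -0.016]))
```

Request:
{"fn": "apply_moves", "kwargs": {
  "angular": [
    [0.3,0,0],
    [0.3,0,0],
    [0.3,0,0],
    [0.3,0,0],
    [0.3,0,0]
  ],
  "offset": [
    [0,-4,0.8],
    [0,-8,1.7],
    [0,-12,2.5],
    [0,-16,3.4],
    [0,-20.7,4.3]
  ],
  "gripper": [8.5,8.5,8.5,8.5,8.5]
}}

```text
clock: 1.4
tcp_pos: [0.5467, 0.0662, 0.4196]
orientation: [0.699, -0.105, 0.699, 0.105]
ft_force: [0.6, 0.4, -0.8]
grip_width: 0.996
```

```bash
cat >> h.py <<'E'
def grab(n,tag):
    s=readout.observe(); c=camera_info(n); im,d=snapshot(n); np.savez(f"{n}{tag}.npz",im=im,d=d,T=c["T"]); cv2.imwrite(f"pics/{n}{tag}.png",im); return im,d,c
E
python3 - <<'E'
from h import *
s=readout.observe();print(s["tcp_pos"],s["joint_positions"].round(2))
grab("wrist","1")
E
```

```text
[0.54670722 0.06617235 0.41962024] [-0.69  0.19  0.55  1.84 -0.11  1.13  0.21]
```

View pics/wrist1.png

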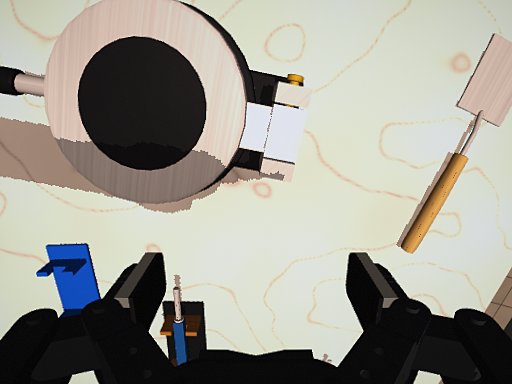

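The wrist view shows the hinge's steel block around (285,130), with the brass head at (295,78) and the open end near (280,178). Next I fit the hinge and disc from the depth points.

```bash
python3 - <<'E'
from h import *
im,d,c=load("wrist","1")
v,u=np.mgrid[0:384,0:512]; uv=np.c_[u.ravel(),v.ravel()].astype(float)
P=unproj(c,uv,d.ravel()).reshape(384,512,3)
np.save("P1.npy",P)
sub=P[60:190,235:320]
for r in range(70,190,8): print(r,[f"{z*1000:.0f}" for z in P[r,240:316:4,2]])
crop(im,220,50,340,200,4,"w1c")
E
```

```text
70 ['83', '46', '45', '19', '-1', '-1', '0', '-0', '2', '1', '-0', '-1', '1', '-1', '0', '-1', '-1', '-0', '2']
78 ['86', '45', '45', '43', '22', '23', '24', '24', '24', '24', '23', '23', '74', '77', '77', '78', '1', '1', '1']
86 ['87', '83', '45', '44', '23', '23', '23', '24', '23', '63', '85', '86', '86', '87', '85', '85', '-0', '1', '-0']
94 ['87', '87', '47', '45', '24', '24', '24', '24', '22', '85', '86', '87', '85', '85', '86', '86', '87', '87', '-0']
102 ['89', '87', '83', '72', '23', '22', '22', '24', '22', '22', '86', '87', '86', '86', '86', '86', '86', '87', '1']
110 ['88', '85', '83', '84', '82', '83', '83', '84', '83', '86', '85', '85', '86', '86', '87', '87', '85', '-1', '0']
118 ['87', '87', '83', '83', '83', '84', '82', '84', '87', '85', '85', '86', '86', '87', '86', '85', '87', '1', '0']
126 ['87', '84', '83', '84', '83', '83', '85', '84', '85', '86', '87', '86', '86', '85', '87', '86', '-0', '-1', '1']
134 ['87', '84', '84', '84', '83', '83', '84', '86', '87', '87', '87', '86', '87', '86', '85', '86', '-0', '1', '0']
142 ['84', '84', '83', '83', '83', '83', '82', '86', '87', '88', '88', '85', '86', '87', '86', '87', '-0', '1', '-1']
150 ['45', '43', '23', '81', '83', '83', '85', '86', '86', '86', '86', '86', '85', '87', '86', '0', '1', '2', '-1']
158 ['23', '23', '25', '22', '22', '40', '82', '79', '87', '87', '86', '86', '86', '86', '85', '-0', '1', '0', '1']
166 ['23', '21', '24', '23', '22', '73', '87', '86', '85', '86', '86', '88', '86', '86', '-0', '-0', '1', '0', '1']
174 ['0', '-0', '1', '1', '1', '87', '87', '86', '87', '86', '86', '86', '85', '86', '1', '1', '1', '0', '0']
182 ['-0', '2', '0', '0', '-0', '-0', '0', '0', '-1', '-1', '0', '-0', '1', '-1', '1', '1', '-0', '1', '0']
```

View pics/w1c.png

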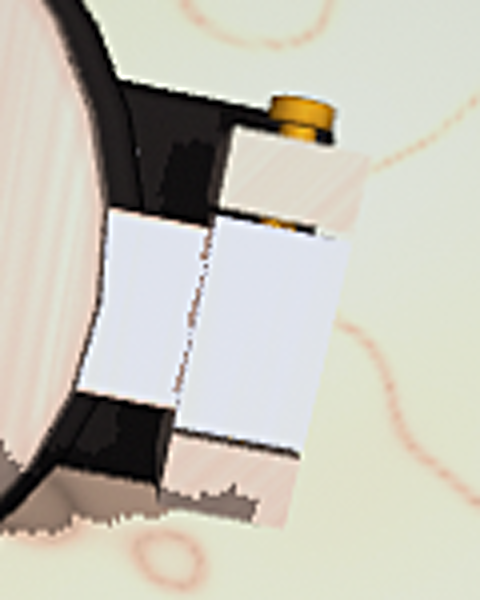

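```bash
python3 - <<'E'
from h import *
im,d,c=load("wrist","1"); P=np.load("P1.npy")
m=(P[...,2]>.080)
# right edge rows 94..172
uv=np.array([(np.nonzero(m[r,250:330])[0].max()+250+.5,r) for r in range(92,176)])
W=unproj(c,uv,z=.086)[:,:2]
def line(W):
    for _ in range(3):
        mu=W.mean(0); U,S,V=np.linalg.svd(W-mu); n=V[1]; r=(W-mu)@n; W=W[abs(r)<2*r.std()+1e-6]
    return W.mean(0),V[0],r.std()
mr,dr,sr=line(W); dr*=np.sign(dr[1]); print("right",mr,np.degrees(np.arctan2(dr[1],dr[0])),sr)
lo=[(u,np.nonzero(m[150:200,u])[0].max()+150+.5) for u in range(266,288)]
Wl=unproj(c,np.array(lo,float),z=.086)[:,:2]; ml,dl,sl=line(Wl); print("lo",ml,np.degrees(np.arctan2(dl[1],dl[0])),sl)
hi=[(u,np.nonzero((P[60:120,u,2]>.083)&(np.arange(60,120)>70))[0].min()+60-.5) for u in range(280,306)]
print(hi)
Wh=unproj(c,np.array(hi,float),z=.086)[:,:2]; mh,dh,sh=line(Wh); print("hi",mh,np.degrees(np.arctan2(dh[1],dh[0])),sh)
y=dr; x=np.array([dr[1],-dr[0]])
print("len",(mh-ml)@y,"x off", )
ax=mr-.016*x
# left edge of -y block rows 162..172
lf=np.array([(np.nonzero(m[r,250:330])[0].min()+250-.5,r) for r in range(162,176)])
print("width",((mr-unproj(c,lf,z=.086)[:,:2])@x).round(4))
mouth=ax+((ml-ax)@y)*y; mid=ax+(((mh+ml)/2-ax)@y)*y
print("mouth",mouth,"mid",mid,"mouth from mid",mid-.045*y)
# disc dark circle centre check
g=cv2.cvtColor(im,cv2.COLOR_BGR2GRAY); mk=(g<60)&(P[...,2]>.085)
n,l,st,ce=cv2.connectedComponentsWithStats(mk.astype(np.uint8)); i=1+st[1:,4].argmax(); v,u=np.nonzero(l==i)
Q=P[v,u]; print("disc dark c",ce[i],Q.mean(0)); 
C=Q.mean(0)[:2]; print("disc rel (x,y):",(C-mid)@x,(C-mid)@y)
E
```

```text
right [0.57550839 0.12246554] 95.78188061378296 0.0005355406686343991
lo [0.56669038 0.07116217] 5.927804597654857 0.0002857190609886348
[(280, np.float64(81.5)), (281, np.float64(81.5)), (282, np.float64(82.5)), (283, np.float64(82.5)), (284, np.float64(82.5)), (285, np.float64(82.5)), (286, np.float64(83.5)), (287, np.float64(83.5)), (288, np.float64(83.5)), (289, np.float64(83.5)), (290, np.float64(83.5)), (291, np.float64(84.5)), (292, np.float64(84.5)), (293, np.float64(84.5)), (294, np.float64(84.5)), (295, np.float64(84.5)), (296, np.float64(85.5)), (297, np.float64(85.5)), (298, np.float64(85.5)), (299, np.float64(84.5)), (300, np.float64(85.5)), (301, np.float64(86.5)), (302, np.float64(86.5)), (303, np.float64(86.5)), (304, np.float64(86.5)), (305, np.float64(86.5))]
hi [0.55237382 0.16026245] 6.3411219486759185 0.00025475020933971287
len 0.09008927567993627 x off
width [0.0321 0.0319 0.0327 0.0325 0.0323 0.0321 0.0329 0.0327 0.0325 0.0323
 0.0321 0.0319 0.0326 0.0324]
mouth [0.56464239 0.07095479] mid [0.56010451 0.11577027] mouth from mid [0.56463789 0.0709992 ]
disc dark c [255.42730796 341.60572536] [0.54327156 0.07527419 0.31477053]
disc rel (x,y): -0.020826957615438367 -0.03859428124720189
```

```bash
python3 - <<'E'
from h import *
im,d,c=load("wrist","1"); P=np.load("P1.npy")
g=cv2.cvtColor(im,cv2.COLOR_BGR2GRAY); mk=((g<70)&(P[...,2]>.080)); mk[190:]=0
n,l,st,ce=cv2.connectedComponentsWithStats(mk.astype(np.uint8)); i=1+st[1:,4].argmax(); v,u=np.nonzero(l==i)
cn,_=cv2.findContours((l==i).astype(np.uint8),cv2.RETR_EXTERNAL,cv2.CHAIN_APPROX_NONE); 
(W)=unproj(c,cn[0][:,0].astype(float),z=.092)[:,:2]; e=cv2.fitEllipse((W*1000).astype(np.float32)); print(e)
C=np.array(e[0])/1000; mid=np.array([.56010,.11577]); w=mid-C; print(np.hypot(*w),"yaw y",90+np.degrees(np.arctan2(w[1],w[0])))
print(delta([.53,-.22,.42],tgt_R(np.radians(107))))
E
```

```text
((426.1884460449219, 101.85303497314453), (117.62857055664062, 117.97119903564453), 39.718441009521484)
0.13463278277679075 yaw y 95.9332523932321
(array([  0.23 , -25.921,  -9.639]), array([-0.667,  0.167,  0.482]))
```

Request:
{"fn": "apply_moves", "kwargs": {
  "angular": [
    [0,0,0],
    [0,0,0],
    [0,0,0],
    [0,0,0],
    [-0.6,0,0]
  ],
  "offset": [
    [0,-3.6,-1.4],
    [0,-7.4,-2.8],
    [0,-11.2,-4.2],
    [0,-15,-5.6],
    [0.2,-19,-7]
  ],
  "gripper": [8.5,8.5,8.5,8.5,8.5]
}}

```text
clock: 1.87
tcp_pos: [0.5346, -0.1349, 0.4179]
orientation: [0.699, -0.109, 0.698, 0.109]
ft_force: [1.5, -0.6, -0.3]
grip_width: 0.998
```

Request:
{"fn": "apply_moves", "kwargs": {
  "angular": [
    [0,0,0],
    [0,0,0],
    [0,0,0],
    [0,0,0],
    [0,0,0]
  ],
  "offset": [
    [0,-3.5,-1.3],
    [0,-6.9,-2.6],
    [0,-6.9,-2.6],
    [0,-6.9,-2.6],
    [0,-6.9,-2.6]
  ],
  "gripper": [8.5,8.5,8.5,8.5,8.5]
}}

```text
clock: 2.28
tcp_pos: [0.5313, -0.2068, 0.4173]
orientation: [0.699, -0.108, 0.699, 0.109]
ft_force: [0.6, 0.8, -0.8]
grip_width: 0.993
```

```bash
python3 - <<'E'
from h import *
s=readout.observe();print(s["tcp_pos"],s["joint_positions"].round(2),s["qvel"].round(3))
im,d,c=grab("wrist","2")
E
```

```text
[ 0.53125098 -0.20675627  0.41729471] [-0.31  0.26  0.71  1.81 -0.19  1.14  0.77] [-0.027 -0.005 -0.031  0.003 -0.001 -0.002  0.003]
```

View pics/wrist2.png

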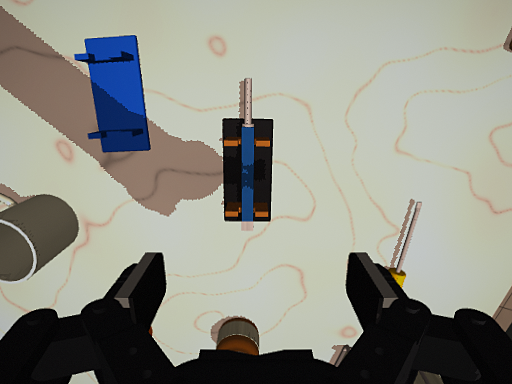

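The punch lies in the stand, with the tail at about (247,228), the shaft/tip joint at (247,124) and the tip end at (248,78). The cheeks are at rows 142 and 212. Next, measure the punch and stand axes.

```bash
python3 - <<'E'
from h import *
im,d,c=load("wrist","2")
v,u=np.mgrid[0:384,0:512]; P=unproj(c,np.c_[u.ravel(),v.ravel()].astype(float),d.ravel()).reshape(384,512,3)
reg=np.zeros((384,512),bool); reg[60:240,215:285]=1
hsv=cv2.cvtColor(im,cv2.COLOR_BGR2HSV)
blue=(cv2.inRange(hsv,(95,80,20),(130,255,255))>0)&reg&(P[...,2]>.03)
def pca(m,z,nm):
    vv,uu=np.nonzero(m); W=unproj(c,np.c_[uu,vv].astype(float),z=z)[:,:2]; mu=W.mean(0); V=np.linalg.svd(W-mu,full_matrices=False)[2][0]; V*=np.sign(V[1])
    t=(W-mu)@V; print(nm,len(vv),mu.round(4),"yaw",np.degrees(np.arctan2(V[1],V[0])).round(2),"ext",t.min().round(4),t.max().round(4),"z",np.median(P[vv,uu,2]).round(4)); return mu,V,t
mu,V,t=pca(blue,.041,"shaft")
tip=reg&(P[...,2]>.030)&(P[...,2]<.045)&(v<123)
pca(tip,.038,"tip")
allp=reg&(P[...,2]>.031)&(np.abs(u-247)<7)
m2,V2,t2=pca(allp,.040,"all")
org=reg&(cv2.inRange(hsv,(3,120,80),(25,255,255))>0)&(P[...,2]>.03)
n,l,st,ce=cv2.connectedComponentsWithStats(org.astype(np.uint8))
for i in range(1,n):
    if st[i,4]>10: print(ce[i],st[i],unproj(c,ce[i],z=.041).round(4))
tipend=m2+V2*t2.max(); print("tip end",tipend,"origin from tip",tipend-.104*V2, "from tail", m2+V2*(t2.min()+.066))
E
```

```text
shaft 1184 [ 0.5231 -0.2139] yaw 107.19 ext -0.0564 0.0507 z 0.0411
tip 351 [ 0.5004 -0.1393] yaw 107.29 ext -0.0223 0.0219 z 0.0372
all 1728 [ 0.5195 -0.2024] yaw 106.87 ext -0.0817 0.0925 z 0.0408
[230.5 142.5] [224 140  14   6  84] [[ 0.4959 -0.1868  0.041 ]]
[262.48235294 143.38823529] [256 140  14   7  85] [[ 0.5293 -0.1772  0.041 ]]
[231.07792208 213.46753247] [225 211  13   6  77] [[ 0.5197 -0.2656  0.041 ]]
[261.  213.5] [255 211  13   6  78] [[ 0.5529 -0.255   0.041 ]]
tip end [ 0.4926518  -0.11387698] origin from tip [ 0.52283083 -0.21340198] from tail [ 0.52403404 -0.21736998]
```

```bash
python3 - <<'E'
from h import *
print(delta([.5212,-.2079,.27],tgt_R(np.radians(107.1))),delta([.5212,-.2079,.189],tgt_R(np.radians(107.1))))
E
```

```text
(array([14.724,  0.081, -1.062]), array([ 0.671, -0.014, -0.082])) (array([22.824,  0.07 , -1.06 ]), array([ 0.671, -0.014, -0.082]))
```

Request:
{"fn": "apply_moves", "kwargs": {
  "angular": [
    [0.6,0,0],
    [0.6,0,0],
    [0.6,0,0],
    [0.6,0,0],
    [0.6,0,0]
  ],
  "offset": [
    [4,0.1,-0.5],
    [8,0.1,-1],
    [12,0.1,-1],
    [14.7,0.1,-1],
    [14.7,0.1,-1]
  ],
  "gripper": [6,6,6,6,6]
}}

```text
clock: 2.75
tcp_pos: [0.519, -0.2049, 0.2643]
orientation: [0.695, -0.104, 0.703, 0.109]
ft_force: [-0.4, 0.7, 0.2]
grip_width: 0.703
```

```bash
python3 - <<'E'
from h import *
print(delta([.5212,-.2079,.189],tgt_R(np.radians(107.1))))
im,d,c=grab("wrist","3"); print(readout.observe()["grip_width"])
E
```

```text
(array([ 7.521, -0.416,  0.208]), array([ 0.215, -0.64 , -0.464]))
0.7018828509419458
```

View pics/wrist3.png

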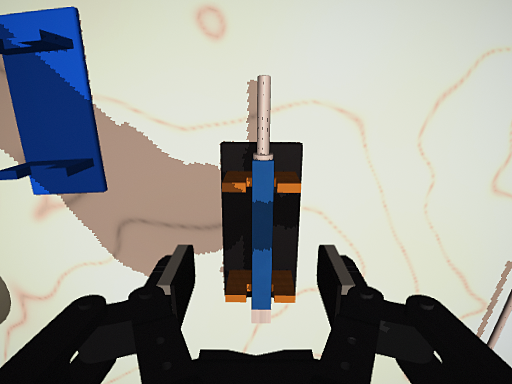

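```bash
cat >> h.py <<'E'
def punch(c,im,d,box,zmin=.03,zmax=.06,ztop=.041):
    v,u=np.mgrid[0:384,0:512]; P=unproj(c,np.c_[u.ravel(),v.ravel()].astype(float),d.ravel()).reshape(384,512,3)
    u0,v0,u1,v1=box; reg=(u>=u0)&(u<u1)&(v>=v0)&(v<v1)
    hsv=cv2.cvtColor(im,cv2.COLOR_BGR2HSV)
    m=(cv2.inRange(hsv,(95,80,20),(130,255,255))>0)&reg&(P[...,2]>zmin)&(P[...,2]<zmax)
    vv,uu=np.nonzero(m); W=unproj(c,np.c_[uu,vv].astype(float),z=ztop)[:,:2]; mu=W.mean(0); V=np.linalg.svd(W-mu,full_matrices=False)[2][0]; V*=np.sign(V[1])
    t=(W-mu)@V
    return mu,V,t,P,np.median(P[vv,uu,2])
E
python3 - <<'E'
from h import *
im,d,c=load("wrist","3")
mu,V,t,P,z=punch(c,im,d,(240,140,290,330)); print(mu,np.degrees(np.arctan2(V[1],V[0])),t.min(),t.max(),z)
n=np.array([V[1],-V[0]]); s=readout.observe(); print("lateral of old line pt:",(np.array([.5231,-.2139])-mu)@n, "tcp lat",(s["tcp_pos"][:2]-mu)@n, "along",(s["tcp_pos"][:2]-mu)@V)
print("front end",mu+V*t.max(),"->origin",mu+V*(t.max()-.054), s["tcp_pos"], s["orientation"])
E
```

```text
[ 0.52261988 -0.21242877] 107.06453162491697 -0.05886255661393894 0.050746499106473525 0.04104525766090311
lateral of old line pt: 2.724927506437332e-05 tcp lat -0.0002260067941170069 along 0.00666737938682766
front end [ 0.5077284 -0.1639164] ->origin [ 0.52357462 -0.21553904] [ 0.52044729 -0.20612125  0.26746774] [ 0.69644657 -0.10482497  0.7017132   0.10757548]
```

```bash
python3 - <<'E'
from h import *
print(delta([.5212,-.2079,.189],tgt_R(np.radians(107.1))))
E
```

```text
(array([ 7.845, -0.231,  0.072]), array([ 0.176, -0.389, -0.284]))
```

Request:
{"fn": "apply_moves", "kwargs": {
  "angular": [
    [0,0,0],
    [0,0,0],
    [0,0,0],
    [0,0,0],
    [0,0,0]
  ],
  "offset": [
    [2.5,0,0],
    [5,0,0],
    [7,0,0],
    [7.9,0,0],
    [7.9,0,0]
  ],
  "gripper": [6,6,6,6,6]
}}

```text
clock: 3.22
tcp_pos: [0.5221, -0.2082, 0.1917]
orientation: [0.699, -0.105, 0.699, 0.106]
ft_force: [-0.3, 1.0, -0.6]
grip_width: 0.702
```

Request:
{"fn": "apply_moves", "kwargs": {
  "angular": [
    [0,0,0],
    [0,0,0],
    [0,0,0],
    [0,0,0],
    [0,0,0]
  ],
  "offset": [
    [0,0,0],
    [0,0,0],
    [0,0,0],
    [0,0,0],
    [0,0,0]
  ],
  "gripper": [6,6,6,6,6]
}}

```text
clock: 3.63
tcp_pos: [0.5219, -0.2095, 0.1927]
orientation: [0.7, -0.105, 0.699, 0.105]
ft_force: [-0.4, -0.4, 0.4]
grip_width: 0.702
```

```bash
python3 - <<'E'
from h import *
print(readout.observe()["tcp_pos"],delta([.5212,-.2079,.189],tgt_R(np.radians(107.1))))
E
```

```text
[ 0.52188851 -0.20952639  0.19270614] (array([ 0.37 ,  0.176, -0.019]), array([-0.047,  0.091,  0.046]))
```

Request:
{"fn": "apply_moves", "kwargs": {
  "angular": [
    [0,0,0],
    [0,0,0],
    [0,0,0],
    [0,0,0],
    [0,0,0]
  ],
  "offset": [
    [0.35,0.15,0],
    [0.35,0.15,0],
    [0.35,0.15,0],
    [0.35,0.15,0],
    [0.35,0.15,0]
  ],
  "gripper": [5,3.5,2.5,1.5,1],
  "grip_force": 40
}}

```text
clock: 4.05
tcp_pos: [0.521, -0.2079, 0.1882]
orientation: [0.699, -0.105, 0.699, 0.105]
ft_force: [0.5, 0.7, 0.9]
grip_width: 0.155
```

Request:
{"fn": "apply_moves", "kwargs": {
  "angular": [
    [0,0,0],
    [0,0,0],
    [0,0,0],
    [0,0,0],
    [0,0,0]
  ],
  "offset": [
    [0,0,0],
    [0,0,0],
    [0,0,0],
    [0,0,0],
    [0,0,0]
  ],
  "gripper": [0.8,0.8,0.6,0.6,0.6],
  "grip_force": 90
}}

```text
clock: 4.47
tcp_pos: [0.5211, -0.2079, 0.1883]
orientation: [0.699, -0.105, 0.699, 0.105]
ft_force: [-1.0, 0.5, 0.8]
grip_width: 0.143
```

```bash
python3 - <<'E'
from h import *
s=readout.observe();print(s["tcp_pos"],s["ft_force"],s["grip_width"],delta([.5212,-.2079,.189],tgt_R(np.radians(107.1))))
grab("wrist","4")
E
```

```text
[ 0.52107673 -0.20789115  0.18828467] [-1.04635834  0.50714566  0.83194246] 0.1426412727333484 (array([-0.072, -0.004,  0.012]), array([-0.045,  0.009, -0.002]))
```

View pics/wrist4.png

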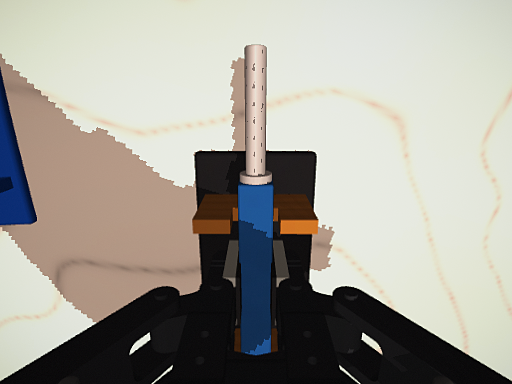

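Gripped: the tip end shows at (256,47) and the jaws sit on the shaft between the cheeks. Next: measure the tip in the tool frame, then lift.

```bash
cat >> h.py <<'E'
def tipmeas(c,d,s,rows=(0,185),cols=(225,290),xax=.1543):
    """rod pixels in tool frame via depth; returns lateral z fit & end y"""
    v,u=np.mgrid[rows[0]:rows[1],cols[0]:cols[1]]
    P=unproj(c,np.c_[u.ravel(),v.ravel()].astype(float),d[rows[0]:rows[1],cols[0]:cols[1]].ravel())
    Q=rq(s["orientation"]).inv().apply(P-s["tcp_pos"]); Q=Q.reshape(u.shape+(3,))
    m=(Q[...,0]<xax+.003)&(Q[...,0]>xax-.012)&(abs(Q[...,2])<.02)
    out=[]
    for i in range(m.shape[0]):
        k=np.nonzero(m[i])[0]
        if len(k)>5: out.append((rows[0]+i,Q[i,k,1].mean(),(Q[i,k[0],2]+Q[i,k[-1],2])/2,Q[i,k[-1],2]-Q[i,k[0],2],Q[i,k,0].min()))
    return np.array(out)
E
python3 - <<'E'
from h import *
im,d,c=load("wrist","4"); s=readout.observe()
o=tipmeas(c,d,s); print(o[::10].round(4)); print(o[:4].round(4))
E
```

```text
[[ 4.500e+01  9.420e-02 -8.000e-04  5.700e-03  1.496e-01]
 [ 5.500e+01  9.090e-02 -8.000e-04  8.000e-03  1.483e-01]
 [ 6.500e+01  8.760e-02 -8.000e-04  8.000e-03  1.490e-01]
 [ 7.500e+01  8.420e-02 -6.000e-04  7.700e-03  1.496e-01]
 [ 8.500e+01  8.070e-02 -8.000e-04  7.300e-03  1.487e-01]
 [ 9.500e+01  7.720e-02 -8.000e-04  7.400e-03  1.487e-01]
 [ 1.050e+02  7.370e-02 -8.000e-04  7.500e-03  1.494e-01]
 [ 1.150e+02  7.010e-02 -8.000e-04  7.500e-03  1.501e-01]
 [ 1.250e+02  6.650e-02 -7.000e-04  7.600e-03  1.494e-01]
 [ 1.350e+02  6.280e-02 -8.000e-04  7.700e-03  1.490e-01]
 [ 1.450e+02  5.900e-02 -8.000e-04  7.800e-03  1.497e-01]
 [ 1.550e+02  5.520e-02 -8.000e-04  7.800e-03  1.493e-01]
 [ 1.650e+02  5.120e-02 -5.000e-04  7.500e-03  1.500e-01]
 [ 1.750e+02  4.740e-02 -8.000e-04  1.270e-02  1.491e-01]]
[[ 4.500e+01  9.420e-02 -8.000e-04  5.700e-03  1.496e-01]
 [ 4.600e+01  9.390e-02 -8.000e-04  7.100e-03  1.495e-01]
 [ 4.700e+01  9.350e-02 -8.000e-04  7.100e-03  1.495e-01]
 [ 4.800e+01  9.330e-02 -8.000e-04  8.000e-03  1.495e-01]]
```

Request:
{"fn": "apply_moves", "kwargs": {
  "angular": [
    [0,0,0],
    [0,0,0],
    [0,0,0],
    [0,0,0],
    [0,0,0]
  ],
  "offset": [
    [-1,0,0],
    [-3,0,0],
    [-5,0,0],
    [-7,0,0],
    [-8,0,0]
  ],
  "gripper": [0.6,0.6,0.6,0.6,0.6]
}}

```text
clock: 4.93
tcp_pos: [0.5213, -0.2085, 0.2706]
orientation: [0.7, -0.105, 0.698, 0.104]
ft_force: [-0.3, 0.1, -1.7]
grip_width: 0.146
```

```bash
python3 - <<'E'
from h import *
print(delta([.5778,-.0478,.2243],tgt_R(np.radians(95.93))))
E
```

```text
(array([ 4.625, 13.726, 10.093]), array([11.09 ,  0.142,  0.085]))
```

Request:
{"fn": "apply_moves", "kwargs": {
  "angular": [
    [2,0,0],
    [4,0,0],
    [6,0,0],
    [8,0,0],
    [11.1,0,0]
  ],
  "offset": [
    [0,2.5,2],
    [0.5,5,4],
    [1.5,8,6],
    [2.5,11,8],
    [3.5,13.7,10.1]
  ],
  "gripper": [0.6,0.6,0.6,0.6,0.6]
}}

```text
clock: 5.35
tcp_pos: [0.5771, -0.0453, 0.2327]
orientation: [0.706, -0.036, 0.707, 0.036]
ft_force: [0.7, 0.7, -1.6]
grip_width: 0.144
```

Request:
{"fn": "apply_moves", "kwargs": {
  "angular": [
    [0,0,0],
    [0,0,0],
    [0,0,0],
    [0,0,0],
    [0,0,0]
  ],
  "offset": [
    [0.5,0,0],
    [1.0,0,0],
    [1.0,0,0],
    [1.0,0,0],
    [1.0,0,0]
  ],
  "gripper": [0.6,0.6,0.6,0.6,0.6]
}}

```text
clock: 5.77
tcp_pos: [0.5769, -0.0496, 0.2236]
orientation: [0.706, -0.036, 0.706, 0.035]
ft_force: [1.0, -0.4, -1.9]
grip_width: 0.147
```

```bash
python3 - <<'E'
from h import *
s=readout.observe();print(s["tcp_pos"],s["ft_force"],s["wrist_torque"],delta([.5778,-.0478,.2243],tgt_R(np.radians(95.93))))
im,d,c=grab("wrist","5")
o=tipmeas(c,d,s); print(o[::10].round(4)); print(o[:4].round(4))
im,d,c=grab("side","5"); crop(im,190,130,310,230,6,"side5c")
E
```

```text
[ 0.57687805 -0.0495843   0.22357889] [ 1.02365029 -0.43180817 -1.91987691] [-0.01514699 -0.01662917  0.00678045] (array([-0.072,  0.168,  0.11 ]), array([-0.173, -0.   ,  0.06 ]))
[[ 4.500e+01  9.400e-02 -7.000e-04  4.900e-03  1.499e-01]
 [ 5.500e+01  9.080e-02 -8.000e-04  8.000e-03  1.496e-01]
 [ 6.500e+01  8.740e-02 -6.000e-04  7.600e-03  1.485e-01]
 [ 7.500e+01  8.400e-02 -5.000e-04  7.700e-03  1.494e-01]
 [ 8.500e+01  8.060e-02 -5.000e-04  7.700e-03  1.494e-01]
 [ 9.500e+01  7.710e-02 -8.000e-04  7.400e-03  1.501e-01]
 [ 1.050e+02  7.360e-02 -7.000e-04  7.500e-03  1.495e-01]
 [ 1.150e+02  7.000e-02 -7.000e-04  7.600e-03  1.496e-01]
 [ 1.250e+02  6.630e-02 -8.000e-04  7.600e-03  1.494e-01]
 [ 1.350e+02  6.260e-02 -7.000e-04  7.700e-03  1.492e-01]
 [ 1.450e+02  5.890e-02 -7.000e-04  7.800e-03  1.485e-01]
 [ 1.550e+02  5.500e-02 -8.000e-04  7.900e-03  1.493e-01]
 [ 1.650e+02  5.120e-02 -7.000e-04  7.000e-03  1.496e-01]
 [ 1.750e+02  4.720e-02 -5.000e-04  1.220e-02  1.497e-01]]
[[ 4.500e+01  9.400e-02 -7.000e-04  4.900e-03  1.499e-01]
 [ 4.600e+01  9.370e-02 -5.000e-04  6.700e-03  1.498e-01]
 [ 4.700e+01  9.340e-02 -9.000e-04  6.700e-03  1.496e-01]
 [ 4.800e+01  9.310e-02 -8.000e-04  7.900e-03  1.490e-01]]
```

View pics/wrist5.png

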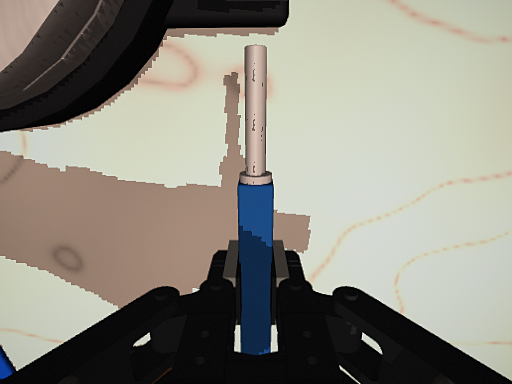

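View pics/side5c.png

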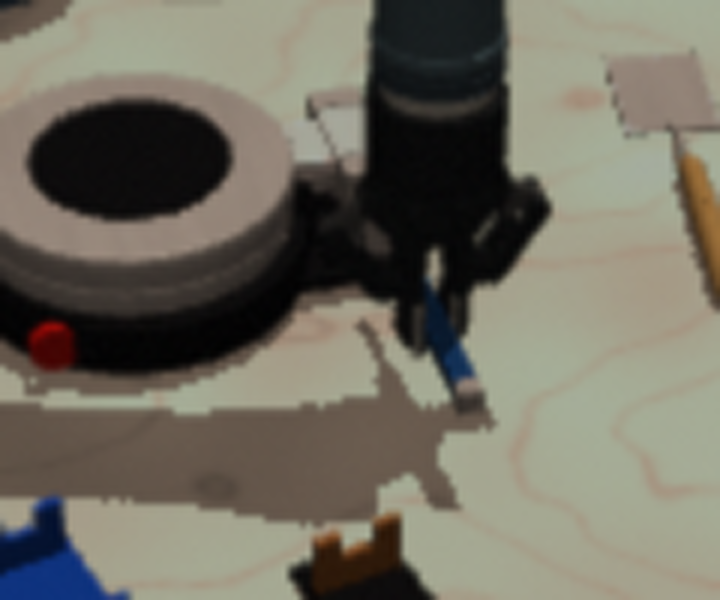

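Request:
{"fn": "apply_moves", "kwargs": {
  "angular": [
    [-0.15,0,0],
    [-0.15,0,0],
    [-0.15,0,0],
    [-0.15,0,0],
    [-0.15,0,0]
  ],
  "offset": [
    [-0.05,0.5,0.1],
    [-0.05,1,0.1],
    [-0.05,1.5,0.1],
    [-0.05,1.8,0.1],
    [-0.05,1.8,0.1]
  ],
  "gripper": [0.6,0.6,0.6,0.6,0.6]
}}

```text
clock: 6.28
tcp_pos: [0.5765, -0.0275, 0.2236]
orientation: [0.706, -0.038, 0.706, 0.039]
ft_force: [1.1, 0.1, -2.2]
grip_width: 0.143
```

Request:
{"fn": "apply_moves", "kwargs": {
  "angular": [
    [0,0,0],
    [0,0,0],
    [0,0,0],
    [0,0,0],
    [0,0,0]
  ],
  "offset": [
    [0,0,0],
    [0,0,0],
    [0,0,0],
    [0,0,0],
    [0,0,0]
  ],
  "gripper": [0.6,0.6,0.6,0.6,0.6]
}}

```text
clock: 6.7
tcp_pos: [0.5765, -0.0296, 0.2237]
orientation: [0.706, -0.038, 0.706, 0.037]
ft_force: [0.1, -0.1, -2.5]
grip_width: 0.143
```

```bash
cat >> h.py <<'E'
MOUTH=np.array([.56464,.07095,.070]); YAW=np.radians(95.93); RT=tgt_R(YAW)
def st():
    s=readout.observe(); e=RT.inv().apply(s["tcp_pos"]-MOUTH); f=RT.inv().apply(s["ft_force"])
    Rm=(RT.inv()*rq(s["orientation"])).as_rotvec(degrees=True)
    # tip in hinge axes: along, lateral(err), height err ; camera-relative offsets
    print("t",s["clock"],"tip depth mm",(e[1]+.0945)*1e3,"lat mm",(e[2]-.0008)*1e3,"up mm",-(e[0]+.1543)*1e3,"rot",Rm.round(2),"F tool(x dn,y fwd,z)",f.round(2),"T",RT.inv().apply(s["wrist_torque"]).round(2))
E
python3 -c "
from h import *
st()"
```

```text
t 6.7 tip depth mm -6.761331736205703 lat mm 0.6035051132992645 up mm -0.5806183564679435 rot [-0.15 -0.   -0.01] F tool(x dn,y fwd,z) [ 2.54 -0.12  0.05] T [-0.06 -0.03 -0.09]
```

Request:
{"fn": "apply_moves", "kwargs": {
  "angular": [
    [0.15,0,0],
    [0.15,0,0],
    [0.15,0,0],
    [0.15,0,0],
    [0.15,0,0]
  ],
  "offset": [
    [-0.06,0.1,-0.06],
    [-0.06,0.3,-0.06],
    [-0.06,0.5,-0.06],
    [-0.06,0.7,-0.06],
    [-0.06,0.9,-0.06]
  ],
  "gripper": [0.6,0.6,0.6,0.6,0.6]
}}

```text
clock: 7.12
tcp_pos: [0.575, -0.02, 0.2243]
orientation: [0.706, -0.037, 0.706, 0.037]
ft_force: [0.6, 1.5, -1.8]
grip_width: 0.144
```

```bash
python3 -c "
from h import *
st()"
```

```text
t 7.1167 tip depth mm 2.9739145372403852 lat mm 0.07162892229141318 up mm -0.00408762479361946 rot [-0.04 -0.    0.01] F tool(x dn,y fwd,z) [1.83 1.4  0.7 ] T [ 0.07 -0.01 -0.03]
```

Request:
{"fn": "apply_moves", "kwargs": {
  "angular": [
    [0,0,0],
    [0,0,0],
    [0,0,0],
    [0,0,0],
    [0,0,0]
  ],
  "offset": [
    [0,0.06,0],
    [0,0.12,0],
    [0,0.18,0],
    [0,0.24,0],
    [0,0.3,0]
  ],
  "gripper": [0.6,0.6,0.6,0.6,0.6]
}}

```text
clock: 7.53
tcp_pos: [0.5747, -0.0175, 0.2243]
orientation: [0.706, -0.037, 0.706, 0.037]
ft_force: [-0.1, 0.1, -2.9]
grip_width: 0.146
```

```bash
python3 -c "
from h import *
st()"
```

```text
t 7.5333 tip depth mm 5.484346462165432 lat mm 0.0255434527781064 up mm 0.024101551130029097 rot [-0.02 -0.   -0.01] F tool(x dn,y fwd,z) [ 2.89  0.07 -0.13] T [0.02 0.01 0.04]
```

Tip is 5.5 mm in with no side load. Carry on slowly.

Request:
{"fn": "apply_moves", "kwargs": {
  "angular": [
    [0,0,0],
    [0,0,0],
    [0,0,0],
    [0,0,0],
    [0,0,0]
  ],
  "offset": [
    [0,0.06,0],
    [0,0.12,0],
    [0,0.18,0],
    [0,0.24,0],
    [0,0.3,0]
  ],
  "gripper": [0.6,0.6,0.6,0.6,0.6]
}}

```text
clock: 7.95
tcp_pos: [0.5743, -0.0144, 0.2243]
orientation: [0.706, -0.037, 0.706, 0.037]
ft_force: [-0.3, -0.0, -2.1]
grip_width: 0.143
```

```bash
python3 -c "
from h import *
st()"
```

```text
t 7.95 tip depth mm 8.629570477358545 lat mm 0.024725701292703885 up mm 0.011210264468042297 rot [-0.02  0.    0.  ] F tool(x dn,y fwd,z) [ 2.06  0.02 -0.28] T [0.06 0.01 0.05]
```

Request:
{"fn": "apply_moves", "kwargs": {
  "angular": [
    [0,0,0],
    [0,0,0],
    [0,0,0],
    [0,0,0],
    [0,0,0]
  ],
  "offset": [
    [0,0.06,0],
    [0,0.12,0],
    [0,0.18,0],
    [0,0.24,0],
    [0,0.3,0]
  ],
  "gripper": [0.6,0.6,0.6,0.6,0.6]
}}

```text
clock: 8.37
tcp_pos: [0.5741, -0.0123, 0.2244]
orientation: [0.706, -0.037, 0.706, 0.036]
ft_force: [0.7, -3.0, -2.7]
grip_width: 0.14
```

```bash
python3 -c "
from h import *
st()"
```

```text
t 8.3667 tip depth mm 10.687569008590817 lat mm -0.044320244306487726 up mm 0.11006002938435122 rot [-0.   -0.02 -0.09] F tool(x dn,y fwd,z) [ 2.7  -3.09  0.38] T [-0.05  0.04 -0.51]
```

Contact at about 10 mm deep (3 N reaction along the bore). Push on gently.

Request:
{"fn": "apply_moves", "kwargs": {
  "angular": [
    [0,0,0],
    [0,0,0],
    [0,0,0],
    [0,0,0],
    [0,0,0]
  ],
  "offset": [
    [0,0.05,0],
    [0,0.1,0],
    [0,0.15,0],
    [0,0.2,0],
    [0,0.25,0]
  ],
  "gripper": [0.6,0.6,0.6,0.6,0.6]
}}

```text
clock: 8.78
tcp_pos: [0.5738, -0.0115, 0.2246]
orientation: [0.706, -0.037, 0.706, 0.035]
ft_force: [-0.1, -7.3, -0.7]
grip_width: 0.143
```

```bash
python3 -c "
from h import *
st()"
```

```text
t 8.7833 tip depth mm 11.524093966744392 lat mm -0.22950646846039763 up mm 0.27205184015985373 rot [ 0.09 -0.04 -0.21] F tool(x dn,y fwd,z) [ 0.72 -7.23 -0.83] T [ 0.01  0.09 -1.22]
```

Request:
{"fn": "apply_moves", "kwargs": {
  "angular": [
    [0,0,0],
    [0,0,0],
    [0,0,0],
    [0,0,0],
    [0,0,0]
  ],
  "offset": [
    [0,0.05,0],
    [0,0.1,0],
    [0,0.15,0],
    [0,0.2,0],
    [0,0.25,0]
  ],
  "gripper": [0.6,0.6,0.6,0.6,0.6]
}}

```text
clock: 9.2
tcp_pos: [0.5735, -0.0093, 0.2246]
orientation: [0.707, -0.037, 0.706, 0.035]
ft_force: [0.6, -6.9, -2.1]
grip_width: 0.145
```

```bash
python3 -c "
from h import *
st()"
```

```text
t 9.2 tip depth mm 13.753101442671944 lat mm -0.2648627826777678 up mm 0.28985585314866835 rot [ 0.11 -0.04 -0.22] F tool(x dn,y fwd,z) [ 2.14 -6.94 -0.13] T [-0.04  0.08 -1.29]
```

Request:
{"fn": "apply_moves", "kwargs": {
  "angular": [
    [0,0,0],
    [0,0,0],
    [0,0,0],
    [0,0,0],
    [0,0,0]
  ],
  "offset": [
    [0,0.07,0],
    [0,0.14,0],
    [0,0.21,0],
    [0,0.28,0],
    [0,0.35,0]
  ],
  "gripper": [0.6,0.6,0.6,0.6,0.6]
}}

```text
clock: 9.62
tcp_pos: [0.5732, -0.0059, 0.2246]
orientation: [0.707, -0.037, 0.706, 0.034]
ft_force: [-0.3, -6.9, -1.4]
grip_width: 0.141
```

Request:
{"fn": "apply_moves", "kwargs": {
  "angular": [
    [0,0,0],
    [0,0,0],
    [0,0,0],
    [0,0,0],
    [0,0,0]
  ],
  "offset": [
    [0,0.07,0],
    [0,0.14,0],
    [0,0.21,0],
    [0,0.28,0],
    [0,0.35,0]
  ],
  "gripper": [0.6,0.6,0.6,0.6,0.6]
}}

```text
clock: 10.03
tcp_pos: [0.5728, -0.0024, 0.2246]
orientation: [0.707, -0.037, 0.706, 0.034]
ft_force: [0.3, -6.0, -1.1]
grip_width: 0.142
```

```bash
python3 -c "
from h import *
st()"
```

```text
t 10.0333 tip depth mm 20.666932584732983 lat mm -0.26468577274500404 up mm 0.2902291525418432 rot [ 0.11 -0.04 -0.23] F tool(x dn,y fwd,z) [ 1.15 -5.99 -0.28] T [-0.08  0.04 -1.31]
```

Request:
{"fn": "apply_moves", "kwargs": {
  "angular": [
    [0,0,0],
    [0,0,0],
    [0,0,0],
    [0,0,0],
    [0,0,0]
  ],
  "offset": [
    [0,0.07,0],
    [0,0.14,0],
    [0,0.21,0],
    [0,0.28,0],
    [0,0.35,0]
  ],
  "gripper": [0.6,0.6,0.6,0.6,0.6]
}}

```text
clock: 10.45
tcp_pos: [0.5724, 0.001, 0.2246]
orientation: [0.707, -0.037, 0.706, 0.034]
ft_force: [0.9, -6.1, -1.9]
grip_width: 0.143
```

```bash
python3 -c "
from h import *
st()"
```

```text
t 10.45 tip depth mm 24.13741097101915 lat mm -0.28479145765646735 up mm 0.28743978402573367 rot [ 0.12 -0.04 -0.23] F tool(x dn,y fwd,z) [ 1.92 -6.18  0.31] T [-0.03  0.08 -1.34]
```

Request:
{"fn": "apply_moves", "kwargs": {
  "angular": [
    [0,0,0],
    [0,0,0],
    [0,0,0],
    [0,0,0],
    [0,0,0]
  ],
  "offset": [
    [0,0.06,0],
    [0,0.12,0],
    [0,0.18,0],
    [0,0.24,0],
    [0,0.3,0]
  ],
  "gripper": [0.6,0.6,0.6,0.6,0.6]
}}

```text
clock: 10.87
tcp_pos: [0.5721, 0.0041, 0.2246]
orientation: [0.706, -0.037, 0.706, 0.034]
ft_force: [0.8, -5.4, -1.9]
grip_width: 0.148
```

```bash
python3 -c "
from h import *
st()"
```

```text
t 10.8667 tip depth mm 27.187673845339972 lat mm -0.2627934001372832 up mm 0.27159417407604525 rot [ 0.11 -0.04 -0.23] F tool(x dn,y fwd,z) [ 1.91 -5.48  0.23] T [ 0.01  0.07 -1.31]
```

Request:
{"fn": "apply_moves", "kwargs": {
  "angular": [
    [0,0,0],
    [0,0,0],
    [0,0,0],
    [0,0,0],
    [0,0,0]
  ],
  "offset": [
    [0,0.06,0],
    [0,0.12,0],
    [0,0.18,0],
    [0,0.24,0],
    [0,0.3,0]
  ],
  "gripper": [0.6,0.6,0.6,0.6,0.6]
}}

```text
clock: 11.28
tcp_pos: [0.5718, 0.007, 0.2246]
orientation: [0.706, -0.037, 0.706, 0.034]
ft_force: [0.7, -7.1, -1.6]
grip_width: 0.144
```

```bash
python3 -c "
from h import *
st()"
```

```text
t 11.2833 tip depth mm 30.20174364044853 lat mm -0.27700150643707144 up mm 0.2591664091367296 rot [ 0.12 -0.03 -0.22] F tool(x dn,y fwd,z) [ 1.64 -7.12  0.01] T [-0.06  0.05 -1.29]
```

Request:
{"fn": "apply_moves", "kwargs": {
  "angular": [
    [0,0,0],
    [0,0,0],
    [0,0,0],
    [0,0,0],
    [0,0,0]
  ],
  "offset": [
    [0,0.05,0],
    [0,0.1,0],
    [0,0.15,0],
    [0,0.2,0],
    [0,0.25,0]
  ],
  "gripper": [0.6,0.6,0.6,0.6,0.6]
}}

```text
clock: 11.7
tcp_pos: [0.5716, 0.0096, 0.2246]
orientation: [0.706, -0.037, 0.706, 0.035]
ft_force: [-0.9, -5.9, -2.3]
grip_width: 0.142
```

```bash
python3 -c "
from h import *
st()"
```

```text
t 11.7 tip depth mm 32.7651693195348 lat mm -0.2634199947847768 up mm 0.2538843760398479 rot [ 0.11 -0.03 -0.22] F tool(x dn,y fwd,z) [ 2.31 -5.79 -1.51] T [-0.06  0.05 -1.29]
```

Request:
{"fn": "apply_moves", "kwargs": {
  "angular": [
    [0,0,0],
    [0,0,0],
    [0,0,0],
    [0,0,0],
    [0,0,0]
  ],
  "offset": [
    [0,0.04,0],
    [0,0.08,0],
    [0,0.12,0],
    [0,0.16,0],
    [0,0.2,0]
  ],
  "gripper": [0.6,0.6,0.6,0.6,0.6]
}}

```text
clock: 12.12
tcp_pos: [0.5713, 0.0116, 0.2245]
orientation: [0.706, -0.037, 0.706, 0.035]
ft_force: [0.1, -6.4, -2.0]
grip_width: 0.146
```

```bash
python3 -c "
from h import *
st()"
```

```text
t 12.1167 tip depth mm 34.824236197622135 lat mm -0.2635380701341446 up mm 0.2383496257792883 rot [ 0.11 -0.03 -0.21] F tool(x dn,y fwd,z) [ 1.96 -6.33 -0.57] T [-0.02  0.07 -1.24]
```

Request:
{"fn": "apply_moves", "kwargs": {
  "angular": [
    [0,0,0],
    [0,0,0],
    [0,0,0],
    [0,0,0],
    [0,0,0]
  ],
  "offset": [
    [0,0.04,0],
    [0,0.08,0],
    [0,0.12,0],
    [0,0.16,0],
    [0,0.2,0]
  ],
  "gripper": [0.6,0.6,0.6,0.6,0.6]
}}

```text
clock: 12.53
tcp_pos: [0.5711, 0.0136, 0.2245]
orientation: [0.706, -0.037, 0.706, 0.035]
ft_force: [0.3, -7.0, -1.6]
grip_width: 0.142
```

```bash
python3 -c "
from h import *
st()"
```

```text
t 12.5333 tip depth mm 36.79964352786829 lat mm -0.26648651042487165 up mm 0.2347122248954614 rot [ 0.11 -0.03 -0.21] F tool(x dn,y fwd,z) [ 1.56 -7.03 -0.45] T [-0.03  0.1  -1.31]
```

Request:
{"fn": "apply_moves", "kwargs": {
  "angular": [
    [0,0,0],
    [0,0,0],
    [0,0,0],
    [0,0,0],
    [0,0,0]
  ],
  "offset": [
    [0,0.04,0],
    [0,0.08,0],
    [0,0.12,0],
    [0,0.16,0],
    [0,0.2,0]
  ],
  "gripper": [0.6,0.6,0.6,0.6,0.6]
}}

```text
clock: 12.95
tcp_pos: [0.571, 0.0143, 0.2247]
orientation: [0.707, -0.038, 0.706, 0.034]
ft_force: [0.4, -9.1, -1.1]
grip_width: 0.143
```

```bash
python3 -c "
from h import *
st()"
```

```text
t 12.95 tip depth mm 37.503808813031895 lat mm -0.36513366364708466 up mm 0.3508895948255153 rot [ 0.16 -0.05 -0.32] F tool(x dn,y fwd,z) [ 1.12 -9.12 -0.58] T [-0.02  0.04 -1.75]
```

Force is rising and motion is slowing: the stop is near. Press a little further to confirm it.

Request:
{"fn": "apply_moves", "kwargs": {
  "angular": [
    [0,0,0],
    [0,0,0],
    [0,0,0],
    [0,0,0],
    [0,0,0]
  ],
  "offset": [
    [0,0.04,0],
    [0,0.08,0],
    [0,0.12,0],
    [0,0.16,0],
    [0,0.16,0]
  ],
  "gripper": [0.6,0.6,0.6,0.6,0.6]
}}

```text
clock: 13.37
tcp_pos: [0.5708, 0.0146, 0.2248]
orientation: [0.707, -0.038, 0.706, 0.033]
ft_force: [0.3, -10.9, -0.1]
grip_width: 0.149
```

```bash
python3 -c "
from h import *
st()"
```

```text
t 13.3667 tip depth mm 37.82556490090562 lat mm -0.47801461292405745 up mm 0.4609292502120166 rot [ 0.21 -0.06 -0.42] F tool(x dn,y fwd,z) [  0.11 -10.92  -0.79] T [-0.02  0.11 -2.01]
```

Request:
{"fn": "apply_moves", "kwargs": {
  "angular": [
    [0,0,0],
    [0,0,0],
    [0,0,0],
    [0,0,0],
    [0,0,0]
  ],
  "offset": [
    [0,0.04,0],
    [0,0.08,0],
    [0,0.12,0],
    [0,0.12,0],
    [0,0.12,0]
  ],
  "gripper": [0.6,0.6,0.6,0.6,0.6]
}}

```text
clock: 13.78
tcp_pos: [0.5707, 0.0148, 0.2248]
orientation: [0.707, -0.038, 0.706, 0.032]
ft_force: [1.0, -11.9, -0.6]
grip_width: 0.146
```

```bash
python3 -c "
from h import *
st()
im,d,c=grab('top','6'); crop(im,160,160,260,230,7,'top6c')"
```

```text
t 13.7833 tip depth mm 38.073486940292284 lat mm -0.5687802408333021 up mm 0.5419681008974053 rot [ 0.26 -0.07 -0.49] F tool(x dn,y fwd,z) [  0.64 -11.98  -0.28] T [-0.01  0.06 -2.35]
```

View pics/top6c.png

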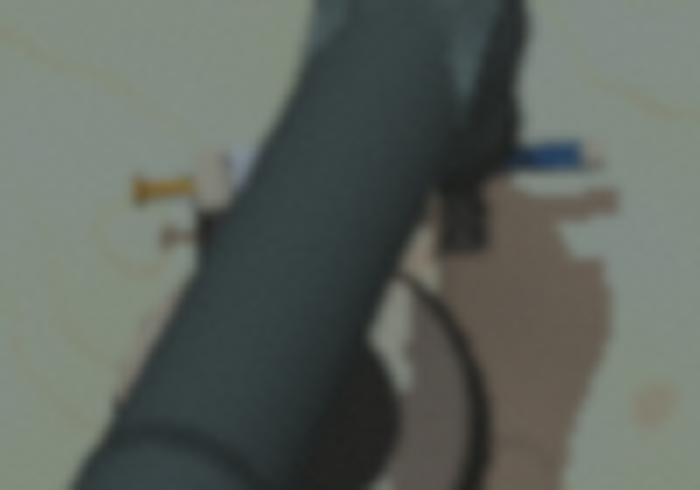

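The pin head now stands about 27 mm out of the hinge at crop (140,188). 2.8 mm more of commanded push gave 12–15 N and no tip motion beyond wrist flex, so the pin is on its stop. Withdraw.

Request:
{"fn": "apply_moves", "kwargs": {
  "angular": [
    [0,0,0],
    [0,0,0],
    [0,0,0],
    [0,0,0],
    [0,0,0]
  ],
  "offset": [
    [0,-0.3,0],
    [0,-0.8,0],
    [0,-1.6,0],
    [0,-2.6,0],
    [0,-3.6,0]
  ],
  "gripper": [0.6,0.6,0.6,0.6,0.6]
}}

```text
clock: 14.25
tcp_pos: [0.5745, -0.0142, 0.2242]
orientation: [0.706, -0.037, 0.706, 0.038]
ft_force: [-0.1, 0.6, -2.4]
grip_width: 0.144
```

```bash
python3 -c "
from h import *
st()"
```

```text
t 14.25 tip depth mm 8.834917340763345 lat mm 0.20044892370869427 up mm -0.12861291912064088 rot [-0.14  0.01  0.07] F tool(x dn,y fwd,z) [2.39 0.59 0.01] T [-0.    0.   -0.03]
```

Request:
{"fn": "apply_moves", "kwargs": {
  "angular": [
    [0,0,0],
    [0,0,0],
    [0,0,0],
    [0,0,0],
    [0,0,0]
  ],
  "offset": [
    [0,-1,0],
    [0,-2.5,0],
    [0,-4,0],
    [0,-5,0],
    [0,-5,0]
  ],
  "gripper": [0.6,0.6,0.6,0.6,0.6]
}}

```text
clock: 14.67
tcp_pos: [0.5794, -0.0684, 0.2247]
orientation: [0.707, -0.036, 0.706, 0.034]
ft_force: [0.2, -0.5, -1.1]
grip_width: 0.146
```

```bash
python3 -c "
from h import *
st(); s=readout.observe()
im,d,c=grab('wrist','7'); o=tipmeas(c,d,s); print(o[::12].round(4)); print(o[:4].round(4))
"
```

```text
t 14.6667 tip depth mm -45.65078090125049 lat mm -0.5430486538108941 up mm 0.4278576866131589 rot [ 0.28 -0.03 -0.14] F tool(x dn,y fwd,z) [ 1.14 -0.54  0.1 ] T [-0.02  0.01 -0.02]
[[ 4.500e+01  9.410e-02 -7.000e-04  5.000e-03  1.498e-01]
 [ 5.700e+01  9.020e-02 -7.000e-04  8.000e-03  1.497e-01]
 [ 6.900e+01  8.610e-02 -7.000e-04  8.000e-03  1.486e-01]
 [ 8.100e+01  8.200e-02 -7.000e-04  7.300e-03  1.497e-01]
 [ 9.300e+01  7.790e-02 -7.000e-04  7.400e-03  1.493e-01]
 [ 1.050e+02  7.360e-02 -7.000e-04  7.500e-03  1.496e-01]
 [ 1.170e+02  6.930e-02 -7.000e-04  7.500e-03  1.499e-01]
 [ 1.290e+02  6.490e-02 -7.000e-04  7.700e-03  1.495e-01]
 [ 1.410e+02  6.040e-02 -7.000e-04  7.700e-03  1.491e-01]
 [ 1.530e+02  5.580e-02 -7.000e-04  7.800e-03  1.487e-01]
 [ 1.650e+02  5.120e-02 -5.000e-04  7.500e-03  1.495e-01]
 [ 1.770e+02  4.690e-02 -7.000e-04  1.270e-02  1.469e-01]]
[[ 4.500e+01  9.410e-02 -7.000e-04  5.000e-03  1.498e-01]
 [ 4.600e+01  9.380e-02 -7.000e-04  7.100e-03  1.488e-01]
 [ 4.700e+01  9.350e-02 -7.000e-04  7.200e-03  1.492e-01]
 [ 4.800e+01  9.310e-02 -7.000e-04  7.900e-03  1.491e-01]]
```

View pics/wrist7.png

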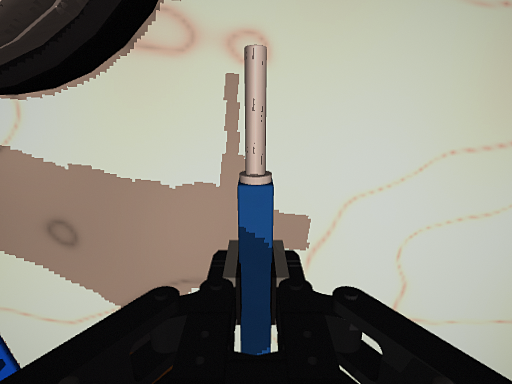

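```bash
python3 - <<'E'
from h import *
print(delta([.5223,-.2117,.27],tgt_R(np.radians(107))))
E
```

```text
(array([ -4.542, -13.879,  -7.136]), array([-1.1253e+01,  3.0000e-03,  3.7000e-02]))
```

Request:
{"fn": "apply_moves", "kwargs": {
  "angular": [
    [0,0,0],
    [-3,0,0],
    [-6,0,0],
    [-9,0,0],
    [-11.2,0,0]
  ],
  "offset": [
    [-2,-1.5,-0.8],
    [-4,-4.5,-2.3],
    [-4.5,-8,-4.1],
    [-4.5,-11,-5.6],
    [-4.5,-13.9,-7.1]
  ],
  "gripper": [0.6,0.6,0.6,0.6,0.6]
}}

```text
clock: 15.13
tcp_pos: [0.5233, -0.2105, 0.2702]
orientation: [0.7, -0.107, 0.698, 0.107]
ft_force: [1.0, -0.0, -2.6]
grip_width: 0.146
```

Request:
{"fn": "apply_moves", "kwargs": {
  "angular": [
    [0,0,0],
    [0,0,0],
    [0,0,0],
    [0,0,0],
    [0,0,0]
  ],
  "offset": [
    [0,0,0],
    [0,0,0],
    [0,0,0],
    [0,0,0],
    [0,0,0]
  ],
  "gripper": [0.6,0.6,0.6,0.6,0.6]
}}

```text
clock: 15.55
tcp_pos: [0.5243, -0.2077, 0.269]
orientation: [0.699, -0.106, 0.699, 0.107]
ft_force: [-0.5, 0.1, -1.6]
grip_width: 0.144
```

```bash
python3 - <<'E'
from h import *
print(delta([.5223,-.2117,.215],tgt_R(np.radians(107))))
E
```

```text
(array([ 5.395, -0.326, -0.312]), array([ 0.373,  0.005, -0.067]))
```

Request:
{"fn": "apply_moves", "kwargs": {
  "angular": [
    [0.35,0,0],
    [0.35,0,0],
    [0.35,0,0],
    [0.35,0,0],
    [0.35,0,0]
  ],
  "offset": [
    [1,-0.3,-0.3],
    [2.5,-0.3,-0.3],
    [4.5,-0.3,-0.3],
    [5.4,-0.3,-0.3],
    [5.4,-0.3,-0.3]
  ],
  "gripper": [0.6,0.6,0.6,0.6,0.6]
}}

```text
clock: 15.97
tcp_pos: [0.52, -0.2124, 0.2123]
orientation: [0.697, -0.103, 0.702, 0.105]
ft_force: [-1.3, -0.2, -2.3]
grip_width: 0.144
```

Request:
{"fn": "apply_moves", "kwargs": {
  "angular": [
    [0,0,0],
    [0,0,0],
    [0,0,0],
    [0,0,0],
    [0,0,0]
  ],
  "offset": [
    [0,0,0],
    [0,0,0],
    [0,0,0],
    [0,0,0],
    [0,0,0]
  ],
  "gripper": [0.6,0.6,0.6,0.6,0.6]
}}

```text
clock: 16.38
tcp_pos: [0.5218, -0.2139, 0.2161]
orientation: [0.7, -0.103, 0.699, 0.103]
ft_force: [0.1, 0.3, -2.5]
grip_width: 0.143
```

```bash
python3 - <<'E'
from h import *
print(readout.observe()["ft_force"],delta([.5223,-.2117,.189],tgt_R(np.radians(107))))
grab("wrist","8")
E
```

```text
[ 0.10669594  0.33138599 -2.51506052] (array([2.714, 0.199, 0.111]), array([-0.197,  0.083,  0.042]))
```

View pics/wrist8.png

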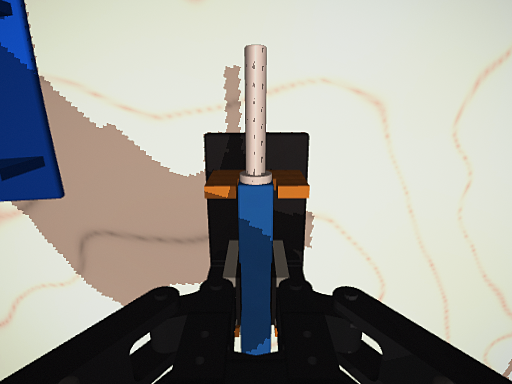

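The punch is above the stand: axis at column 256, stand centre at column 257. Lower it.

Request:
{"fn": "apply_moves", "kwargs": {
  "angular": [
    [-0.2,0,0],
    [-0.2,0,0],
    [-0.2,0,0],
    [-0.2,0,0],
    [-0.2,0,0]
  ],
  "offset": [
    [0,0.2,0.1],
    [0.8,0.2,0.1],
    [1.6,0.2,0.1],
    [2.2,0.2,0.1],
    [2.4,0.2,0.1]
  ],
  "gripper": [0.6,0.6,0.6,0.6,0.6]
}}

```text
clock: 16.85
tcp_pos: [0.5209, -0.2111, 0.1894]
orientation: [0.698, -0.104, 0.7, 0.105]
ft_force: [-0.8, -0.6, -2.9]
grip_width: 0.15
```

Request:
{"fn": "apply_moves", "kwargs": {
  "angular": [
    [0,0,0],
    [0,0,0],
    [0,0,0],
    [0,0,0],
    [0,0,0]
  ],
  "offset": [
    [0,0,0],
    [0,0,0],
    [0,0,0],
    [0,0,0],
    [0,0,0]
  ],
  "gripper": [0.6,0.6,0.6,0.6,0.6]
}}

```text
clock: 17.27
tcp_pos: [0.522, -0.2117, 0.1917]
orientation: [0.7, -0.105, 0.699, 0.104]
ft_force: [0.2, 0.3, -1.4]
grip_width: 0.146
```

```bash
python3 - <<'E'
from h import *
print(readout.observe()["ft_force"],delta([.5223,-.2117,.1885],tgt_R(np.radians(107))))
E
```

```text
[ 0.17786229  0.25736899 -1.41805033] (array([ 0.315, -0.013,  0.031]), array([0.004, 0.035, 0.024]))
```

Request:
{"fn": "apply_moves", "kwargs": {
  "angular": [
    [0,0,0],
    [0,0,0],
    [0,0,0],
    [0,0,0],
    [0,0,0]
  ],
  "offset": [
    [0.1,0,0.03],
    [0.2,0,0.03],
    [0.3,0,0.03],
    [0.3,0,0.03],
    [0.3,0,0.03]
  ],
  "gripper": [0.6,0.6,0.6,0.6,0.6]
}}

```text
clock: 17.68
tcp_pos: [0.5221, -0.2114, 0.1883]
orientation: [0.699, -0.105, 0.699, 0.105]
ft_force: [0.0, -0.7, -1.9]
grip_width: 0.145
```

```bash
python3 - <<'E'
from h import *
print(readout.observe()["ft_force"],delta([.5223,-.2117,.1885],tgt_R(np.radians(107))))
E
```

```text
[ 0.03403367 -0.69532827 -1.91546373] (array([-0.015, -0.032,  0.006]), array([0.009, 0.012, 0.005]))
```

Request:
{"fn": "apply_moves", "kwargs": {
  "angular": [
    [0,0,0],
    [0,0,0],
    [0,0,0],
    [0,0,0],
    [0,0,0]
  ],
  "offset": [
    [0,0,0],
    [0,0,0],
    [0,0,0],
    [0,0,0],
    [0,0,0]
  ],
  "gripper": [1.4,1.8,2.5,4,6],
  "grip_force": 40
}}

```text
clock: 18.1
tcp_pos: [0.5222, -0.2116, 0.1885]
orientation: [0.699, -0.105, 0.699, 0.104]
ft_force: [0.8, 0.2, -0.6]
grip_width: 0.569
```

Request:
{"fn": "apply_moves", "kwargs": {
  "angular": [
    [0,0,0],
    [0,0,0],
    [0,0,0],
    [0,0,0],
    [0,0,0]
  ],
  "offset": [
    [0,0,0],
    [-1,0,0],
    [-3,0,0],
    [-6,0,0],
    [-9,0,0]
  ],
  "gripper": [6,6,6,6,6]
}}

```text
clock: 18.52
tcp_pos: [0.5214, -0.2113, 0.2791]
orientation: [0.699, -0.104, 0.7, 0.105]
ft_force: [0.9, 0.8, 0.3]
grip_width: 0.701
```

Request:
{"fn": "apply_moves", "kwargs": {
  "angular": [
    [0,0,0],
    [0,0,0],
    [0,0,0],
    [0,0,0],
    [0,0,0]
  ],
  "offset": [
    [-4,-0.5,0],
    [-8,-1,0],
    [-12,-1.5,0],
    [-12,-2,0],
    [-12,-2,0]
  ],
  "gripper": [6,6,6,6,6]
}}

```text
clock: 18.93
tcp_pos: [0.5286, -0.2327, 0.4027]
orientation: [0.702, -0.105, 0.697, 0.103]
ft_force: [0.5, -0.5, -0.1]
grip_width: 0.704
```

```bash
python3 - <<'E'
from h import *
s=readout.observe(); print(s["tcp_pos"],s["qvel"].round(2),s["ft_force"],s["grip_width"])
grab("wrist","9"); 
im,d,c=grab("side","9"); crop(im,150,130,300,260,5,"side9c")
im,d,c=grab("top","9"); crop(im,160,160,320,260,5,"top9c")
E
```

```text
[ 0.52859333 -0.23265289  0.40265608] [-0.    0.04 -0.04  0.09 -0.01  0.01 -0.01] [ 0.49303024 -0.51807043 -0.11997819] 0.7038628138208438
```

View pics/wrist9.png

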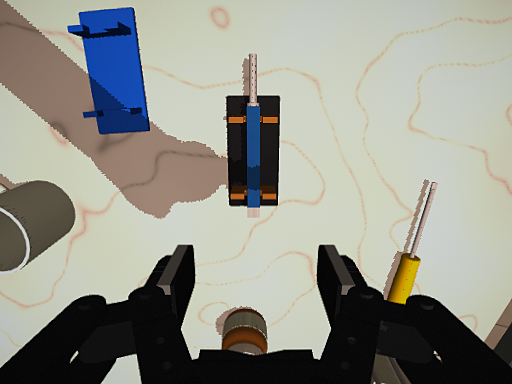

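View pics/side9c.png

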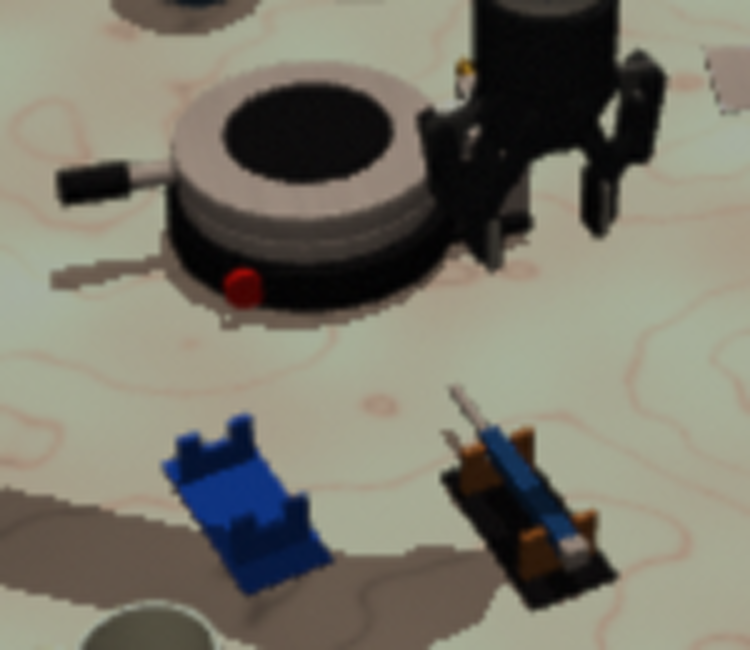

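View pics/top9c.png

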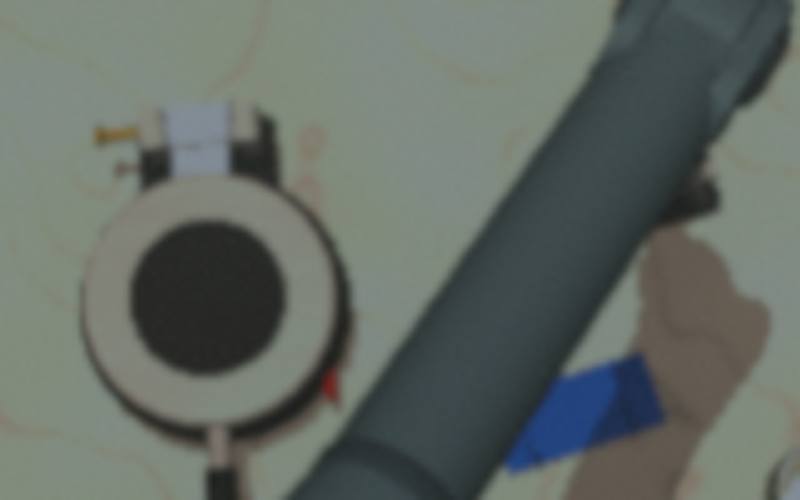

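```bash
python3 - <<'E'
from h import *
im,d,c=load("wrist","9")
mu,V,t,P,z=punch(c,im,d,(225,80,290,230)); yaw=np.degrees(np.arctan2(V[1],V[0]))
hsv=cv2.cvtColor(im,cv2.COLOR_BGR2HSV); v,u=np.mgrid[0:384,0:512]
org=(cv2.inRange(hsv,(3,120,80),(25,255,255))>0)&(P[...,2]>.03)&(P[...,2]<.06)&(u>220)&(u<285)&(v>90)&(v<215)
n,l,st_,ce=cv2.connectedComponentsWithStats(org.astype(np.uint8)); C=[unproj(c,ce[i],z=.041)[0,:2] for i in range(1,n) if st_[i,4]>20]; print(len(C),np.round(C,4))
S=np.mean(C,0); a=mu+V*(t.max()-.054); N=np.array([V[1],-V[0]])
print("shaft top z",z,"yaw",yaw,"origin",a,"stand",S,"along",(a-S)@V,"lat",(mu-S)@N)
im,d,c=load("top","9")
a=unproj(c,[(160+95/5,160+136/5)],z=.07); b=unproj(c,[(160+138/5,160+130/5)],z=.086); y=np.array([np.cos(YAW),np.sin(YAW),0]); print("head end from block:",(a-b)@y)
E
```

```text
4 [[ 0.496  -0.187 ]
 [ 0.5295 -0.1769]
 [ 0.52   -0.2647]
 [ 0.5527 -0.255 ]]
shaft top z 0.04105277443571331 yaw 107.03736592942883 origin [ 0.52452024 -0.22090257] stand [ 0.52453324 -0.22089969] along 1.0554960820981507e-06 lat -1.3279991329953936e-05
head end from block: [0.03562848]
```

Checks pass: the punch is within 0.1 mm of the stand centre, its shaft top is at 41 mm, and it is in line with the stand. The arm is clear, so I hand in.

```bash
python3 -c "
from h import *
print(ticket.sign_off())"
```

```text
the job is handed in; nothing more can be done
None
```

The pin is pushed out to its end stop, the punch is back in both notches of its stand, and I handed the job in at about 19 s of the 72 s allowed. I took the small blue punch from the wooden-cheeked stand and put its tip into the bore. I met the pin about 10 mm deep and drove it at 6–7 N.

**Pin at its stop:** At about 37–38 mm depth the force rose clearly. A further 2.8 mm of commanded push brought the force up to 12–15 N, and the tip moved only about 0.6 mm, which is wrist flex. After withdrawing, the pin head stands about 30–35 mm out of the hinge.

**Punch in its stand:** The last wrist picture puts the punch within about 0.1 mm of the stand's centre, both along and across. Its shaft top is at 41 mm, so the axis is at 34 mm, and it lines up with the stand. The gripper is open and about 0.2 m above it, and no force was felt on the arm.

**What the checks cannot settle:**
- The camera and the arm's own pose disagreed by about 0.8 mm sideways. I allowed for it by measuring tip and bore with the same camera, and the tip entered the bore without side load.
- The pin's end position was judged by feel and by how far its head sticks out; I could not see its end directly.
- I did not measure the bystanders again. I felt no contact with any of them.

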